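# Fit the hold-down bar on a tube shaker

### The job

Fit the loose hold-down bar on the tube shaker so that it clamps the row of stoppered tubes: tilt the bar, hook its long eye under the wide head of the T-stud, bring the bar down level against the springs so that the hook stud comes up through the window at its other end, then slide it along so that both heads hold it down, and let go. The platform has stopped anywhere in its stroke, so find the stud by feel or by eye; work with a light hand, never forcing the bar against the shaker, and leave the beaker, the bottle and the tumbler where they stand.

Things in the scene. Friction and masses are not known exactly. Their poses are not given: they have to be found in the camera images.
- shaker: Fixed bench shaker, cream housing 300 x 200 mm. Origin: centre of its underside, on the bench; z up. On top a dark grey platform that shakes along x with a 40 mm stroke: it is parked, held by its drive, anywhere from -20 to +20 mm off the middle along x, and this is NOT in any reading. Offsets of the studs and tubes below are for mid stroke. From the hook stud to the T-stud is +x
- stud_mid (a point): Where the T-stud's axis meets the underside of its head IF the platform were at mid stroke (fixed to the housing): shaker x = +85, z = 160 mm; axes as the shaker's. Real stud: up to 20 mm off along x. Round neck, 8 mm diameter, free 25 mm below the head. Head: flat bar 44 mm long (x, 22 mm each way), 10 wide, 5 thick, longer than the bar's eye. It lets the eye pass only tilted
- hook_mid (a point): The same for the hook stud, at shaker x = -85, z = 160 mm (underside of its lip); it moves with the T-stud, always 170 mm from it. Shank 8 mm (x) by 10 mm (y); its top piece, 10 mm wide and 5 mm thick, reaches as a lip 11 mm beyond the shank towards -x only (away from the tubes). Beside the studs all else but the stoppers is below 142 mm
- tubes (a joint): How far (m) the five tubes, in a row between the studs, are pushed down, all together, on their sprung tray: 0 free, 0.009 hard down, about 0.004 with the bar fitted. Free, the flat stopper tops (15 mm across, 23 mm apart, from -46 to +46 mm of the platform's middle) are 160 mm above the bench. Springs: about 3 N at the start, 0.6 N more per mm
- bar: Loose aluminium hold-down bar, 228 x 32 x 4 mm, about 0.14 kg, flat on the bench. Origin: centre of its underside; z up, x along it towards the eye end. In its middle an upright grip rib 60 mm long (x), 10 mm thick (y), 4 to 38 mm above the underside. Fitted: x along the shaker's x, in line with the two studs, underside 156 mm above the bench, pressed up by the springs under both heads
- bar_eye (a point): Centre of the bar's eye, mid thickness, bar x = 85 mm; axes as the bar's. The eye is a slot 34 x 16 mm. To fit: bar tilted some 30 degrees, eye end low, the eye's outer end (nearest the bar's tip) goes down beyond the head's outer (+x) end, top edge some 4 mm below the head's underside, and is drawn towards shaker -x till it meets the neck: the bar is then 13 mm short of home
- bar_window (a point): Centre of the hook stud's window at the bar's other end, 25 x 16 mm, bar x = -76.5 mm, mid thickness; axes as the bar's. Levelled with the eye's outer end kept on the neck (within 2 mm), it passes the hook's lip. Pressed 2 to 4 mm below the heads, the bar then slides 13 mm towards shaker +x until the window's end meets the shank: home, both heads over it
- beaker: Glass beaker, 68 mm across, 90 mm tall; origin at the centre of its foot. A bystander
- bottle: Amber jar with a black cap, 64 mm across, 125 mm tall; origin at the centre of its foot. A bystander
- tumbler: White tumbler, 74 mm across, 130 mm tall; origin at the centre of its foot. A bystander
Things that resemble listed ones, but are neither listed nor needed, are in the scene too. There is more than one size of the bar; the one meant has the size given above.

How it is judged:
By the outcome, as a careful person would: the job done as asked, in the order asked, and still so for the second after the job is handed in, with the robot touching nothing.
It also fails if it takes over 64 s, if anything falls off the work surface, if the arm or the gripper's body presses on something with over 40 N, if the wrist force passes 120 N, or if a joint passes its speed limit or range.

### The arm

A 6-joint arm with a two-finger parallel gripper is mounted at the origin on the work surface. World frame = base frame: x ahead of the robot, y to its left, z up, the work surface at z = 0. Lengths are in mm, angles in rad, forces in N, time in s.
With the tool pointing down it reaches from about 275 to 1000 mm from the base axis. Payload 8.4 kg.
Tool frame: the origin (TCP) lies at the very end of the fingers, on their centre line; the grasp point (between the pads) lies 19 mm behind it; z points along the fingers, x is the direction in which the jaws open and shut, and the axes are right-handed (so a half turn about z gives the same grasp; the last joint's range is limited). The gripper opens to 85 mm and grips with 20 to 120 N. Pads are 22 mm wide; open, the fingers measure 114 mm over their backs; the gripper's body (76 mm by 85 mm) begins 54 mm behind the grasp point. The pads swing forward as they close: fully open they stand 13 mm farther back than shut.
Start: joints at [-0.002, 0.353, 1.633, -0, 1.155, -0.002], TCP at [625.002, -0, 231.281] pointing down, gripper open.
Joint ranges: [-2.63, 2.63], [-0.92, 2.1], [0.06, 2.66], [-1.3, 4.44], [0, 2.69], [-3.02, 3.02]. Speed limits (rad/s): [2.22, 2.22, 2.79, 3.14, 3.14, 3.14].

### API

Orientations are given as [roll, pitch, yaw] about the fixed x, y, z axes, in that order (R = Rz(yaw) Ry(pitch) Rx(roll)).
In Python, from rig import r gives the robot as it stands. The module is installed in compiled form; this text tells all that it offers.
- The arm moves only by the tool apply_moves, never from a script. Its argument "targets" is a list that holds one entry, the list of rows, each a list of 7 numbers: the gripper's target within -1 to 1 (fully open at 1, half-way at 0, shut at -1), then the shift along the tool's x, y, z in cm, then the turn, a rotation vector about the tool's x, y, z in degrees. A call has 1 to 8 rows; each row is the pose to reach, as a shift and turn from the pose measured when the call began, along the tool's axes at that moment; what a row does not reach only later rows make up. A row lasts 1/10 s, in which the tool goes at most 50 mm and 8.59 degrees, less where a joint would pass 70% of its speed; a pose out of reach is approached as far as the arm can. A call with a gripper value outside its range is refused whole. The fingers move at their own pace and stop on an object; "newtons" is the grip in N (left out, the last holds). Time passes only in rows, so rows that repeat a pose let the fingers close. It gives the time, the measured TCP pose, the force and the opening at its end, in the units of the state.
- r.sense(): the state, without advancing time (a new reading comes with each control period).
- r.grab_frame(name): name is "scene" or "side" or "wrist"; returns a dict with "pixels" (384x512x3 uint8, red, green, blue), "fov_y" (degrees; the focal length in pixels is half the picture's height over the tangent of half this angle, whatever the lens; pixels are square), "cx", "cy" (the principal point, pixels), "R" (3x3) and "t" (3): a world point X has camera coordinates R X + t; the wrist camera has in their place "mount" (4x4, takes a point from camera to tool coordinates, whose origin is the TCP and whose axes are the tool frame's). Camera axes: x right, y down, z forward; pixel columns grow to the right and rows downward; lengths in mm; the calibration is good to about 2 mm. The wrist camera is an equidistant fisheye: a pixel r from the principal point sees the ray r / f radians off the axis. A picture is of the moment at which its call begins: read the wrist's pose just before it. There is no depth.
- r.sign_off(): hands the job in, once; it reports no verdict.
The state is a dict: "clock": time; "qpos": joint angles; "qvel": joint speeds; "joint_efforts": joint torques, N m; "eef_pos": TCP position; "tcp_rot": TCP orientation; "contact_force": force on the tool from outside, world axes, zero at the start; "wrist_torque": the same for the moment, N m; "opening": opening from 0.0 (shut) to 1.0 (fully open).
Only numpy, scipy, OpenCV 4.12 (cv2) and the standard library are available. Lean on these libraries where they do the work, as an engineer would, in place of code of your own. Each camera call takes 0.05 s, during which the arm holds its last target. There are 200 camera calls.

## Working session

There is one attempt and no reset: what is moved stays moved. The work goes in short steps, Python scripts to look and compute and a tool call to move; the robot and the scene stay as the last step left them, time stands still between calls to the robot, and variables do not carry over. Pictures are saved under pics/ and viewed, about 8 in all and at most 12, crops included, and the job is handed in when it is done.

Besides the shell and the picture viewer there is one more tool, called after ">>>" as name(argument=value, ...) on one line, values as JSON. apply_moves: Moves the arm, as the interface text tells. Its arguments: {"type":"object","properties":{"targets":{"type":"array"},"newtons":{"type":"number"}},"required":["targets"]}

```bash
mkdir -p pics
python3 - <<'E'
from rig import r
import cv2,numpy as np,pickle
s=r.sense(); print(s)
fs={}
for n in("scene","side","wrist"):
    f=r.grab_frame(n); fs[n]=f
    cv2.imwrite(f"pics/{n}0.png",cv2.cvtColor(f["pixels"],cv2.COLOR_RGB2BGR))
    print(n,{k:np.round(v,4).tolist() for k,v in f.items() if k!="pixels"})
pickle.dump((s,fs),open("f0.pkl","wb"))
ims=[cv2.imread(f"pics/{n}0.png") for n in("scene","side")]
E
```

```text
{'clock': 0.0, 'qpos': array([-2.37693396e-03,  3.53633428e-01,  1.63416292e+00, -5.47757889e-06,
        1.15521985e+00, -2.38623303e-03]), 'qvel': array([-0.00231787,  0.00018306, -0.00101409,  0.00079478, -0.00228742,
        0.00063599]), 'joint_efforts': array([-2.03471049e-03, -6.05236173e+01, -3.42063046e+01, -2.62302356e-04,
        9.48130677e-03,  3.61521288e-06]), 'eef_pos': array([6.24500772e+02, 1.38869557e-02, 2.30558571e+02]), 'tcp_rot': array([3.14159104e+00, 1.42355167e-03, 1.15128833e-05]), 'contact_force': array([-0.25628148,  0.74350935, -0.26443159]), 'wrist_torque': array([-0.01134936,  0.02872176, -0.0413675 ]), 'opening': 1.002192839566933}
scene {'fov_y': 49.3049, 'cx': 251.9993, 'cy': 191.1058, 'R': [[-0.5506, 0.8348, 0.0036], [0.5567, 0.3704, -0.7436], [-0.622, -0.4075, -0.6686]], 't': [275.7844, -263.2712, 1621.3547]}
side {'fov_y': 45.2947, 'cx': 258.6713, 'cy': 198.5601, 'R': [[0.9501, -0.3119, -0.0051], [-0.2289, -0.6859, -0.6907], [0.2119, 0.6574, -0.7231]], 't': [-560.1979, 265.2559, 1138.9686]}
wrist {'fov_y': 65.7065, 'cx': 255.4011, 'cy': 187.4304, 'mount': [[1.0, 0.0001, 0.0006, -0.5777], [-0.0003, 0.9575, 0.2885, -73.7327], [-0.0006, -0.2885, 0.9575, -141.9822], [0.0, 0.0, 0.0, 1.0]]}
```

View pics/scene0.png

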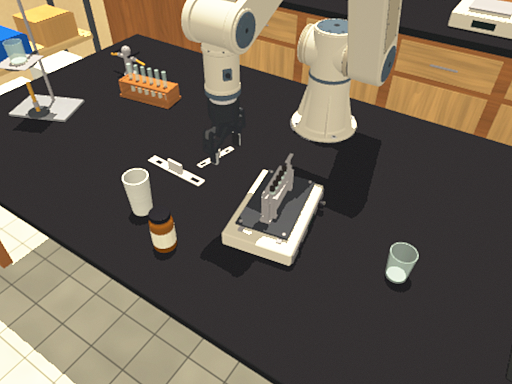

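View pics/side0.png

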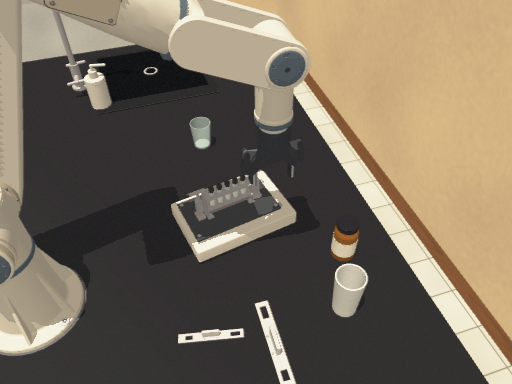

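The scene view shows bars at about (176,170) and (216,156), and the shaker at (275,215). In the side view they are at (275,343), (211,336) and (233,212). The bar at (176,170) scene / (275,343) side looks longest and so likeliest to be the 228 mm one. I'll enlarge it and measure to confirm.

```bash
cat > h.py <<'E'
import numpy as np,cv2
from scipy.spatial.transform import Rotation as Ro
def cam(f):
    return (f["pixels"].shape[0]/2)/np.tan(np.radians(f["fov_y"]/2))
def ray(f,u,v):
    F=cam(f);R=np.array(f["R"]);t=np.array(f["t"])
    return -R.T@t, R.T@np.array([(u-f["cx"])/F,(v-f["cy"])/F,1])
def atz(f,u,v,z):
    c,d=ray(f,u,v); return c+d*(z-c[2])/d[2]
def proj(f,X):
    x=np.atleast_2d(X)@np.array(f["R"]).T+np.array(f["t"]);F=cam(f)
    return np.c_[f["cx"]+F*x[:,0]/x[:,2],f["cy"]+F*x[:,1]/x[:,2]]
def wproj(f,s,X):
    """wrist fisheye"""
    T=Ro.from_euler("xyz",s["tcp_rot"]).as_matrix();M=np.array(f["mount"])
    x=(np.atleast_2d(X)-s["eef_pos"])@T; x=(x-M[:3,3])@M[:3,:3]
    th=np.arctan2(np.hypot(x[:,0],x[:,1]),x[:,2]);ph=np.arctan2(x[:,1],x[:,0]);F=cam(f)
    return np.c_[f["cx"]+F*th*np.cos(ph),f["cy"]+F*th*np.sin(ph)]
def watz(f,s,u,v,z):
    T=Ro.from_euler("xyz",s["tcp_rot"]).as_matrix();M=np.array(f["mount"]);F=cam(f)
    a=np.array([u-f["cx"],v-f["cy"]]);r=np.hypot(*a);th=r/F
    d=np.r_[a/r*np.sin(th),np.cos(th)] if r>0 else np.array([0,0,1.])
    d=T@M[:3,:3]@d; c=s["eef_pos"]+T@M[:3,3]
    return c+d*(z-c[2])/d[2]
E
python3 - <<'E'
import pickle,cv2,numpy as np
from h import *
s,fs=pickle.load(open("f0.pkl","rb"))
def crop(n,x0,y0,w,h,k):
    im=cv2.cvtColor(fs[n]["pixels"],cv2.COLOR_RGB2BGR)[y0:y0+h,x0:x0+w]
    return cv2.resize(im,None,fx=k,fy=k,interpolation=cv2.INTER_CUBIC)
A=np.hstack([crop("scene",140,140,110,75,3.6),crop("side",170,290,140,94,2.86)[:270,:400]])
B=np.hstack([crop("scene",215,150,120,100,3.3),crop("side",165,160,140,110,2.86)])
h=330
C=np.zeros((600,800,3),np.uint8);C[:270,:396]=A[:270,:396];C[:A.shape[0],396:796]=A[:,396:796]
C[270:270+B.shape[0]][:,:min(796,B.shape[1])]=0
b1=crop("scene",215,150,120,100,3.3);C[270:600,:396]=b1
b2=crop("side",165,160,140,110,2.86);C[270:270+b2.shape[0],396:396+b2.shape[1]]=b2
cv2.imwrite("pics/c1.png",C)
# bars by blob in both
for n,box in(("scene",(140,140,110,60)),("side",(170,290,140,94))):
    x,y,w,hh=box;g=fs[n]["pixels"][y:y+hh,x:x+w].min(2);m=(g>110).astype(np.uint8)
    k,l,st,ce=cv2.connectedComponentsWithStats(m,connectivity=8)
    for i in range(1,k):
        if st[i,4]<20:continue
        vv,uu=np.nonzero(l==i);P=np.array([atz(fs[n],u+x,v+y,4) for u,v in zip(uu,vv)])[:,:2]
        (cx,cy),wh,an=cv2.minAreaRect(P.astype(np.float32));print(n,st[i],np.round([cx,cy,*wh,an],1))
E
```

```text
Traceback (most recent call last):
ValueError: all the input array dimensions except for the concatenation axis must match exactly, but along dimension 0, the array at index 0 has size 270 and the array at index 1 has size 269
```

View pics/wrist0.png

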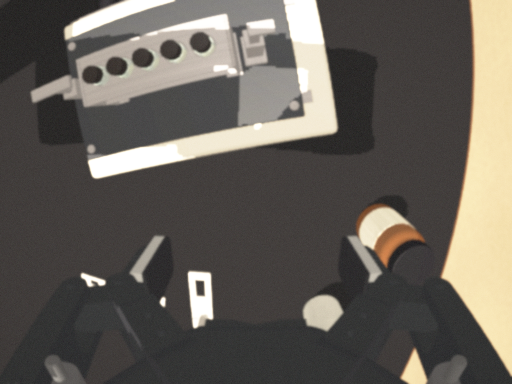

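The wrist view shows the shaker from above. The wide T-head is at (55,88), the stoppers run (92,75)–(201,43), and the hook is at (255,40). One bar end with its opening shows at (200,290).

Run:
```python
import pickle,cv2,numpy as np
from h import *
s,fs=pickle.load(open("f0.pkl","rb"))
C=np.zeros((600,800,3),np.uint8)
for n,x0,y0,w,h,X,Y in(("scene",140,140,110,75,0,0),("side",170,290,140,94,400,0),("scene",215,150,120,90,0,300),("side",165,160,140,105,400,300)):
    im=cv2.cvtColor(fs[n]["pixels"],cv2.COLOR_RGB2BGR)[y0:y0+h,x0:x0+w]
    k=min(400/w,300/h);im=cv2.resize(im,None,fx=k,fy=k,interpolation=cv2.INTER_CUBIC)[:300,:400]
    C[Y:Y+im.shape[0],X:X+im.shape[1]]=im;print(n,x0,y0,k)
cv2.imwrite("pics/c1.png",C)
for n,box in(("scene",(140,140,110,60)),("side",(170,290,140,94))):
    x,y,w,hh=box;g=fs[n]["pixels"][y:y+hh,x:x+w].min(2);m=(g>110).astype(np.uint8)
    k,l,st,ce=cv2.connectedComponentsWithStats(m,connectivity=8)
    for i in range(1,k):
        if st[i,4]<20:continue
        vv,uu=np.nonzero(l==i);P=np.array([atz(fs[n],u+x,v+y,4) for u,v in zip(uu,vv)])[:,:2]
        (cx,cy),wh,an=cv2.minAreaRect(P.astype(np.float32));print(n,st[i],np.round([cx,cy,*wh,an],1))
```

```text
scene 140 140 3.6363636363636362
side 170 290 2.857142857142857
scene 215 150 3.3333333333333335
side 165 160 2.857142857142857
scene [ 75   6  19  19 126] [ 382.8 -210.6  115.4   45.8    2.4]
scene [  8  15  57  31 553] [ 529.8 -282.5  233.4   55.5   87.3]
scene [57 18 14 10 74] [ 453.2 -226.6   27.2   55.4   78.4]
scene [  0  28  12  32 307] [ 642.5 -318.7  161.9   33.5   44.7]
scene [104  50   6  10  36] [507.7 -16.   41.8  15.5  33.7]
side [  85   10   41   84 1125] [ 535.5 -275.8  215.    34.1   87.8]
side [  8  38  66  15 585] [ 400.4 -215.7   27.2  152.8   77.5]
```

View pics/c1.png

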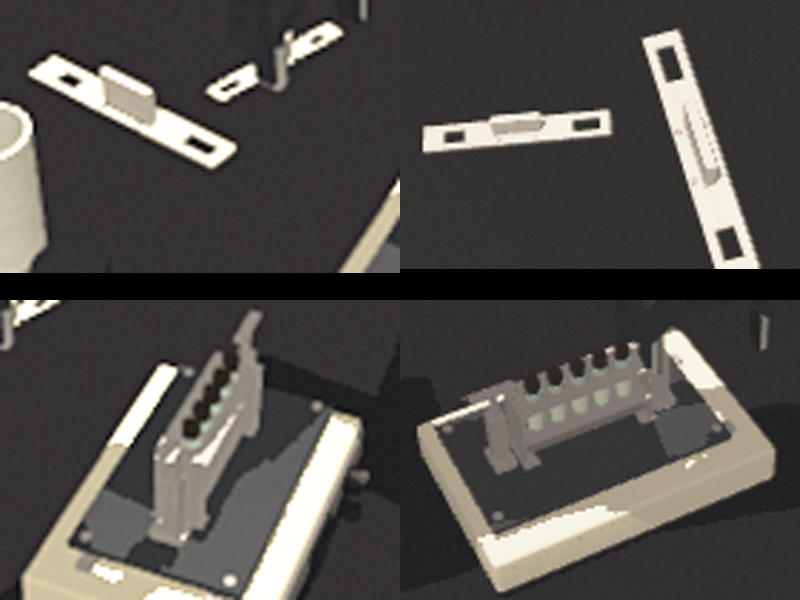

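The bar at side (275,343) / scene (176,170) measures about 230 × 33 mm, so it is the one meant. The one at side (211,336) / scene (216,156) is only about 150 mm. The larger slot, close to its tip, is at the bar's +y end, at side (235,22 in crop), so the eye points to world +y. I'll shift over to the shaker for a good wrist view before picking the bar up.

>>> apply_moves(targets=[[[1, -4, -3, -1, 0, 0, 0], [1, -8.5, -6, -2, 0, 0, 0], [1, -8.5, -6, -2, 0, 0, 0], [1, -8.5, -6, -2, 0, 0, 0]]], newtons=40)

```text
clock: 0.55
eef_pos: [539.0, 60.7, 251.3]
tcp_rot: [-3.142, 0.0, 0.002]
contact_force: [0.5, -0.7, -0.7]
opening: 1.001
```

Run:
```python
from rig import r
import cv2,pickle,numpy as np
s=r.sense();f=r.grab_frame("wrist");pickle.dump((s,f),open("f1.pkl","wb"))
print(s["eef_pos"],s["tcp_rot"],s["qvel"].round(3))
im=cv2.cvtColor(f["pixels"],cv2.COLOR_RGB2BGR)
cv2.imwrite("pics/w1.png",cv2.resize(im,None,fx=1.5,fy=1.5,interpolation=cv2.INTER_CUBIC))
```

```text
[539.04899223  60.67442831 251.33269244] [-3.14156879e+00  1.98957852e-04  1.60993075e-03] [-0.026  0.035 -0.035 -0.009 -0.011 -0.013]
```

View pics/w1.png

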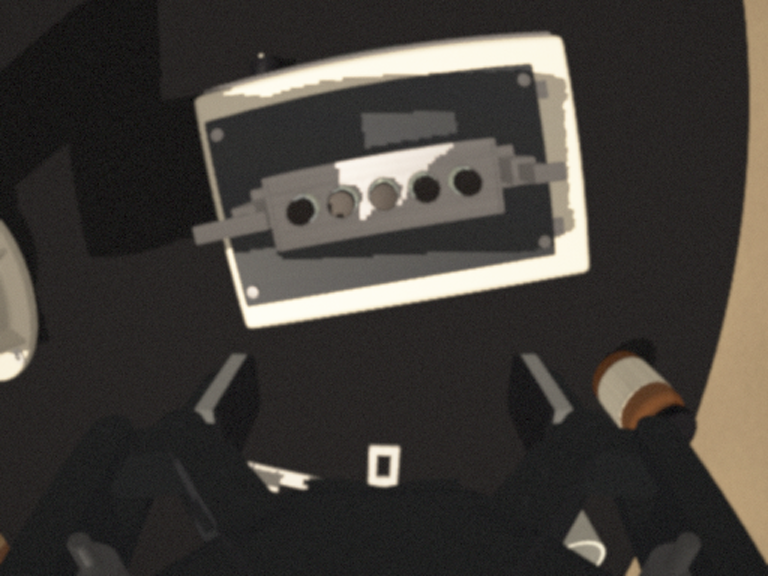

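The wrist view (1.5× zoom) shows stoppers at (302,210), (342,203), (384,195), (426,188) and (467,181), the T-head spanning (194,235)–(273,221), and the hook lip tip at (566,172). The bar's eye end is at (384,466).

Run:
```python
import pickle,numpy as np
from h import *
s,f=pickle.load(open("f1.pkl","rb"))
P=np.array([watz(f,s,u/1.5,v/1.5,160) for u,v in((302,210),(342,203),(384,195),(426,188),(467,181))])[:,:2]
c=P.mean(0);d=(P[0]-P[-1]);L=np.linalg.norm(d);d/=L
print(P.round(1),"c",c,"len",L,"yaw",np.degrees(np.arctan2(d[1],d[0])))
n=np.array([-d[1],d[0]])
for nm,u,v,z in(("Tout",194,235,165),("Tin",273,221,165),("hooktip",566,172,165),("h1",196,100,0)):
    q=watz(f,s,u/1.5,v/1.5,z)[:2]-c;print(nm,q@d,q@n)
print("pred T",c+85*d,"hook",c-85*d)
# housing corners at top of housing: print along/across for several z
for z in (60,80,100):
    print(z,[np.round([(q:=watz(f,s,u/1.5,v/1.5,z)[:2]-c)@d,q@n],1).tolist() for u,v in((196,100),(562,35),(588,270),(250,327))])
# bar eye end
for u,v in((370,446),(400,446),(399,486),(369,486),(377,457),(391,457),(391,477),(377,477)):
    print(watz(f,s,u/1.5,v/1.5,4)[:2].round(1))
s0,f0=pickle.load(open("f0.pkl","rb"));
for u,v in((643,38),(680,31),(712,268)): # side crop
    print("side",atz(f0["side"],170+(u-400)/2.857,290+v/2.857,4)[:2].round(1))
for u,v in((30,73),(53,55),(238,150),(217,167)):
    print("scene",atz(f0["scene"],140+u/3.636,140+v/3.636,4)[:2].round(1))
w=f0["wrist"]
for u,v in((189,272),(211,272),(214,316)):print("w0",watz(w,s0,u,v,4)[:2].round(1))
```

```text
[[495.4 103.5]
 [516.9 106.9]
 [539.  111.1]
 [560.9 115. ]
 [582.6 119.2]] c [538.98308674 111.14610148] len 88.58371324887445 yaw -169.79576815290852
Tout 106.71091621776742 0.1755027933220213
Tin 59.785527838573884 1.9672151812038652
hooktip -98.9046196073334 1.7481176989108789
h1 155.35232296511813 -106.83241658734973
pred T [455.32757204  96.08771975] hook [622.63860144 126.20448322]
60 [[131.1, -94.0], [-157.7, -96.1], [-156.0, 96.3], [130.3, 95.8]]
80 [[123.0, -89.8], [-148.4, -91.7], [-146.9, 89.2], [122.2, 88.6]]
100 [[115.0, -85.5], [-139.2, -87.4], [-137.7, 82.0], [114.2, 81.5]]
[ 524.9 -169.3]
[ 557.4 -169.3]
[ 557.6 -229.9]
[ 522.9 -229.9]
[ 532.4 -185. ]
[ 547.8 -185. ]
[ 548.2 -215.3]
[ 532.3 -215.3]
side [ 524.7 -169.3]
side [ 557.2 -172.9]
side [ 513.5 -374.7]
scene [ 549.5 -395.1]
scene [ 516.7 -396.5]
scene [ 528.9 -162.2]
scene [ 557.2 -163.4]
w0 [ 525.1 -168.8]
w0 [ 558.5 -167.4]
w0 [ 556.9 -254.7]
```

>>> apply_moves(targets=[[[0, 0, 5, 0, 0, 0, 0], [0, 0, 10, 0, 0, 0, 0], [0, 0, 15, 0, 0, 0, 0], [0, 0, 20, 0, 0, 0, 0], [0, 0, 25, 2, 0, 0, 0], [0, 0, 30, 5, 0, 0, 0], [0, -0.2, 34.3, 8, 0, 0, 2.2], [0, -0.2, 34.3, 10, 0, 0, 2.2]]])

```text
clock: 1.4
eef_pos: [538.7, -288.4, 149.7]
tcp_rot: [3.14, -0.001, -0.042]
contact_force: [0.6, 0.8, -0.3]
opening: 0.5
```

>>> apply_moves(targets=[[[0, 0, 0, 0, 0, 0, 0], [0, 0, 0, 0, 0, 0, 0]]])

```text
clock: 1.6
eef_pos: [538.5, -289.4, 149.0]
tcp_rot: [3.14, 0.0, -0.044]
contact_force: [0.1, 0.4, 1.1]
opening: 0.501
```

Run:
```python
from rig import r
import cv2,pickle,numpy as np
from h import *
s=r.sense();f=r.grab_frame("wrist");pickle.dump((s,f),open("f2.pkl","wb"))
print(s["eef_pos"],s["tcp_rot"],s["qvel"].round(3))
im=cv2.cvtColor(f["pixels"],cv2.COLOR_RGB2BGR)
cv2.imwrite("pics/w2.png",cv2.resize(im,None,fx=1.5,fy=1.5,interpolation=cv2.INTER_CUBIC))
_,fs=pickle.load(open("f0.pkl","rb"))
print("tumbler",atz(fs["side"],345,308,5),atz(fs["scene"],142,207,5),"bottle",atz(fs["side"],345,252,5))
```

```text
[ 538.51252811 -289.38069834  148.97816127] [ 3.14031675e+00  1.99403034e-04 -4.37908179e-02] [ 0.031 -0.043 -0.008  0.007  0.008  0.003]
tumbler [ 729.11149176 -251.52157248    5.        ] [ 730.23918    -246.99319278    5.        ] bottle [803.16590887 -96.6279886    5.        ]
```

View pics/w2.png

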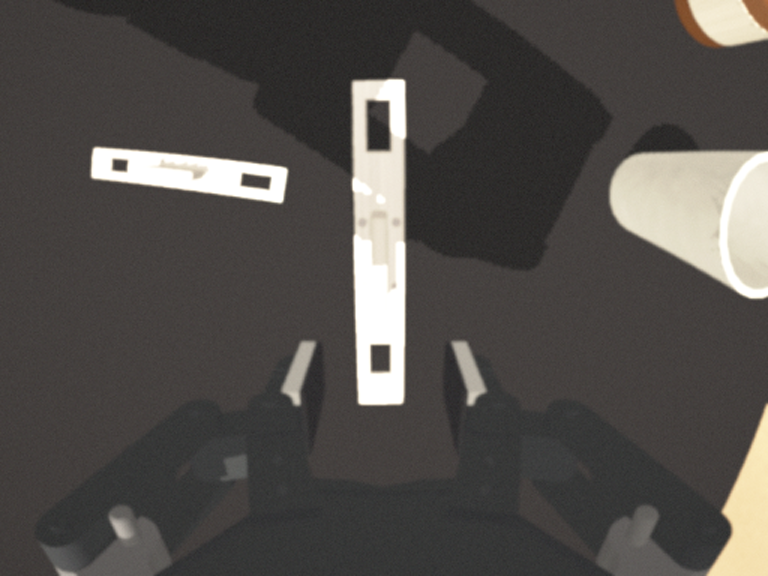

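The view shows the whole bar. Corners are at (352,81), (405,80), (404,404) and (359,404), with the eye at (378,125) and the window at (380,358), so the eye end is on the camera side.

Run:
```python
import pickle,numpy as np
from h import *
s,f=pickle.load(open("f2.pkl","rb"))
q=[watz(f,s,u/1.5,v/1.5,4)[:2] for u,v in((352,81),(405,80),(404.5,404),(358.5,404),(366,125),(390,125),(378,99.5),(378,151.5),(380,344),(380,372))]
print(np.round(q,1))
a=(q[0]+q[1])/2;b=(q[2]+q[3])/2;print("c",(a+b)/2,"len",np.linalg.norm(a-b),"yaw",np.degrees(np.arctan2(*(a-b)[::-1])))
T=Ro.from_euler("xyz",s["tcp_rot"]).as_matrix();m=np.r_[(a+b)/2,10]
print("shift tool cm",T.T@(m-s["eef_pos"])/10)
```

```text
[[ 523.7 -169.8]
 [ 557.1 -170.7]
 [ 549.4 -399.8]
 [ 514.7 -398.3]
 [ 531.2 -198.9]
 [ 546.4 -199.6]
 [ 539.5 -182.8]
 [ 538.  -216.3]
 [ 533.3 -348.6]
 [ 532.3 -371.1]]
c [ 536.23011676 -284.62939909] len 229.0008439084519 yaw 87.92945287302645
shift tool cm [-0.24605074 -0.48241468 13.89726127]
```

>>> apply_moves(targets=[[[0, -0.2, -0.5, 4, 0, 0, -0.4], [0, -0.2, -0.5, 8, 0, 0, -0.4], [0, -0.2, -0.5, 11, 0, 0, -0.4], [0, -0.2, -0.5, 12.8, 0, 0, -0.4], [0, -0.2, -0.5, 13.7, 0, 0, -0.4], [0, -0.2, -0.5, 13.7, 0, 0, -0.4]]])

```text
clock: 2.25
eef_pos: [538.3, -283.4, 13.5]
tcp_rot: [3.14, -0.002, -0.035]
contact_force: [0.3, 0.0, 0.3]
opening: 0.498
```

>>> apply_moves(targets=[[[-1, 0, 0, 0, 0, 0, 0], [-1, 0, 0, 0, 0, 0, 0], [-1, 0, 0, 0, 0, 0, 0], [-1, 0, 0, 0, 0, 0, 0], [-1, 0, 0, 0, 0, 0, 0], [-1, 0, 0, 0, 0, 0, 0]]], newtons=60)

```text
clock: 2.85
eef_pos: [539.5, -283.8, 15.3]
tcp_rot: [3.139, -0.004, -0.035]
contact_force: [0.6, 1.8, 7.1]
opening: 0.103
```

>>> apply_moves(targets=[[[-1, 0, 0, -1, 0, 0, 0], [-1, 0, 0, -4, 0, 0, 0], [-1, 0, 0, -9, 0, 0, 0], [-1, 0, 0, -14, 0, 0, 0], [-1, 0, 0, -19, 0, 0, 0], [-1, 0, 0, -22, 0, 0, 0], [-1, 0, 0, -22, 0, 0, 0], [-1, 0, 0, -22, 0, 0, 0]]])

```text
clock: 3.65
eef_pos: [538.5, -283.1, 236.4]
tcp_rot: [3.138, -0.006, -0.035]
contact_force: [-0.0, -0.8, -2.8]
opening: 0.104
```

Run:
```python
from rig import r
import cv2,pickle,numpy as np
s=r.sense();f=r.grab_frame("wrist");pickle.dump((s,f),open("f3.pkl","wb"))
print(s)
im=cv2.cvtColor(f["pixels"],cv2.COLOR_RGB2BGR)
cv2.imwrite("pics/w3.png",cv2.resize(im,None,fx=1.5,fy=1.5,interpolation=cv2.INTER_CUBIC))
```

```text
{'clock': 3.65, 'qpos': array([-4.86077484e-01,  3.18971501e-01,  1.67039124e+00, -8.25891281e-04,
        1.14520691e+00, -4.50996549e-01]), 'qvel': array([ 7.62930970e-06,  3.69129963e-02,  3.33176661e-02,  9.42427948e-04,
       -6.53314377e-03,  2.59153144e-04]), 'joint_efforts': array([ 3.66387219e-03, -6.20290732e+01, -3.70155931e+01, -7.35844835e-03,
       -2.67644628e-02, -4.34942962e-07]), 'eef_pos': array([ 538.51796723, -283.12649069,  236.39410589]), 'tcp_rot': array([ 3.13785245, -0.00599176, -0.0347314 ]), 'contact_force': array([-0.01340639, -0.75830272, -2.75456872]), 'wrist_torque': array([-0.02465831,  0.0346166 , -0.04372703]), 'opening': 0.10371457005289042}
```

View pics/w3.png

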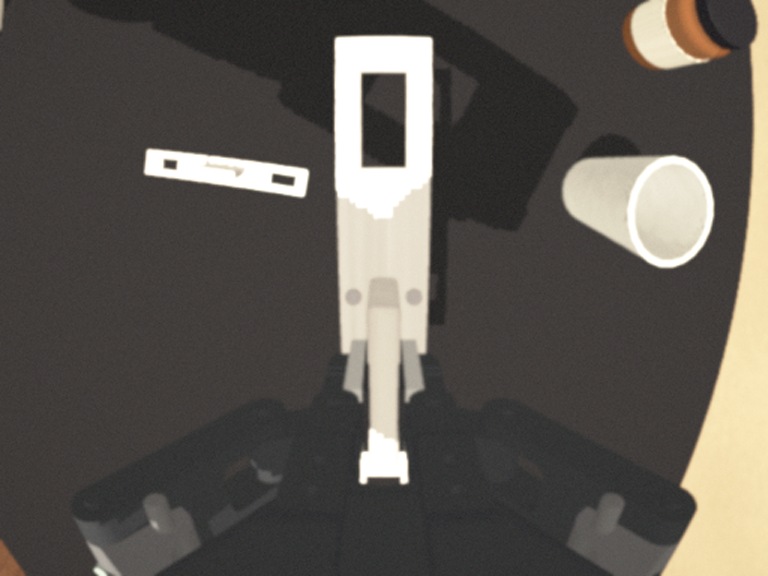

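The bar is held, with its tip at (335–433,38) and the eye slot spanning (361–406, 73–167). Next I'll fit its pose in the hand.

```bash
cat > fit.py <<'E'
import pickle,numpy as np
from h import *
from scipy.optimize import least_squares
s,f=pickle.load(open("f3.pkl","rb"))
px=np.array([(335,38),(433,38),(361,73),(406,73),(406,167),(361,167)])/1.5
B=np.array([(114,16,4),(114,-16,4),(102,8,4),(102,-8,4),(68,-8,4),(68,8,4)],float) # bar coords
# bar->tool: bar x=-tool y, bar y = -tool x, bar z=-tool z
R0=np.array([[0,-1,0],[-1,0,0],[0,0,-1.]])
def tool(p,X): return X@(Ro.from_rotvec([p[3],p[4],p[5]]).as_matrix()@R0).T+p[:3]
s1=dict(s);T=Ro.from_euler("xyz",s["tcp_rot"]).as_matrix()
def res(p,full=True):
    q=np.r_[p[:3],p[3],0,p[4]]
    X=tool(q,B)@T.T+s["eef_pos"]
    return np.r_[(wproj(f,s,X)-px).ravel(),0.1*p[0],(p[1]+0)*.02,(p[2]-13)*.05,p[3]*20]
o=least_squares(res,[0,0,12,0,0]);print("tx,ty,tz mm",o.x[:3].round(2),"rot deg x,z",np.degrees(o.x[3:]).round(2));print(res(o.x).round(2))
E
python3 fit.py
```

```text
tx,ty,tz mm [-0.48  0.09 21.61] rot deg x,z [2.58 0.1 ]
[ 1.28  0.4  -1.57  0.56 -0.52 -1.14  0.8  -1.07  0.34  0.67 -0.33  0.6
 -0.05  0.    0.43  0.9 ]
```

```bash
cat >> fit.py <<'E'
import copy
def res2(p):
    g=copy.copy(f);M=np.array(f["mount"]).copy();M[:3,3]+=p[5:8];M[:3,:3]=M[:3,:3]@Ro.from_rotvec([p[8],0,0]).as_matrix();g["mount"]=M
    q=np.r_[p[:3],p[3],0,p[4]];X=tool(q,B)@T.T+s["eef_pos"]
    return np.r_[(wproj(g,s,X)-px).ravel(),(p[2]-15.3)/1.,p[5:8]/1.5,p[8]/.005,p[3]/.05]
o=least_squares(res2,np.r_[0,0,15,np.zeros(6)]);print(o.x[:3].round(2),np.degrees(o.x[3:5]).round(2),o.x[5:].round(3));print(res2(o.x).round(2))
E
python3 fit.py
python3 - <<'E'
from rig import r
import cv2,pickle
f=r.grab_frame("side");pickle.dump((r.sense(),f),open("f3s.pkl","wb"))
im=cv2.cvtColor(f["pixels"],cv2.COLOR_RGB2BGR)[190:384,130:390]
cv2.imwrite("pics/s3.png",cv2.resize(im,None,fx=3,fy=3,interpolation=cv2.INTER_CUBIC))
E
```

```text
tx,ty,tz mm [-0.48  0.09 21.61] rot deg x,z [2.58 0.1 ]
[ 1.28  0.4  -1.57  0.56 -0.52 -1.14  0.8  -1.07  0.34  0.67 -0.33  0.6
 -0.05  0.    0.43  0.9 ]
[-0.49  0.42 15.52] [-0.33  0.11] [-0.    -0.    -0.488 -0.   ]
[ 1.31  0.41 -1.61  0.57 -0.56 -1.34  0.85 -1.26  0.55  0.84 -0.55  0.77
  0.22 -0.   -0.   -0.33 -0.07 -0.12]
```

View pics/s3.png

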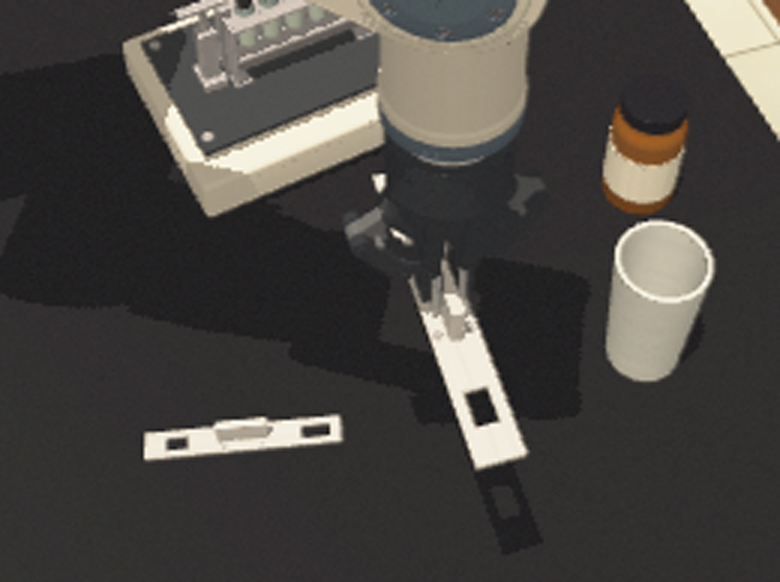

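The bar hangs level (the 15.5 mm in-hand fit agrees with the grasp height), and the bystanders are clear. Next, a planner for the tool poses.

```bash
cat > plan.py <<'E'
import numpy as np,json,os
from rig import r
from scipy.spatial.transform import Rotation as Ro
C=dict(T=[455.1,95.1],yaw=-169.8,b=[-0.5,0.4,15.5],pit=0.0)
if os.path.exists("c.json"):C.update(json.load(open("c.json")))
R0=np.array([[0,-1,0],[-1,0,0],[0,0,-1.]])   # bar->tool
Rb=Ro.from_rotvec([np.radians(C["pit"]),0,0]).as_matrix()@R0
def barR(tilt,yaw=None):
    return Ro.from_euler("ZY",[C["yaw"] if yaw is None else yaw,tilt],degrees=True).as_matrix()
def goal(e,z,tilt,lat=0):
    """e,z: stud-frame x and world z of bar point (102,0,4)"""
    Rw=barR(tilt);a=np.radians(C["yaw"]);d=np.array([np.cos(a),np.sin(a)]);n=np.array([-d[1],d[0]])
    p=np.r_[np.array(C["T"])+e*d+lat*n,z]
    o=p-Rw@np.array([102,0,4.]);Rt=Rw@Rb.T
    return o-Rt@np.array(C["b"]),Rt
def rel(g,s):
    T=Ro.from_euler("xyz",s["tcp_rot"]).as_matrix()
    return np.r_[T.T@(g[0]-s["eef_pos"])/10,np.degrees(Ro.from_matrix(T.T@g[1]).as_rotvec())].round(2)
def now(s=None):
    s=s or r.sense();T=Ro.from_euler("xyz",s["tcp_rot"]).as_matrix();Rw=T@Rb
    o=s["eef_pos"]+T@np.array(C["b"]);p=o+Rw@np.array([102,0,4.])
    a=np.radians(C["yaw"]);d=np.array([np.cos(a),np.sin(a)]);n=np.array([-d[1],d[0]])
    q=p[:2]-np.array(C["T"]);ex=Rw[:,0]
    w=o+Rw@np.array([-89,0,4.])
    print("e %.2f lat %.2f z %.2f tilt %.2f yawerr %.2f roll %.2f | window end z %.1f"%(q@d,q@n,p[2],-np.degrees(np.arcsin(ex[2])),(np.degrees(np.arctan2(ex[1],ex[0]))-C["yaw"]+180)%360-180,np.degrees(np.arcsin(Rw[2,1])),w[2]))
    F=s["contact_force"];print("F along d %.2f n %.2f z %.2f"%(F[:2]@d,F[:2]@n,F[2]),"torque",s["wrist_torque"].round(2),"t",s["clock"],"op",round(float(s["opening"]),3))
    return s
E
python3 - <<'E'
from plan import *
s=now()
for g in(goal(40,240,0),goal(40,210,30),goal(28,190,30)):print(g[0],rel(g,s))
E
```

```text
e -35.22 lat 286.99 z 222.31 tilt 0.11 yawerr -102.19 roll -0.13 | window end z 222.7
F along d 0.53 n -0.73 z -2.07 torque [0.01 0.05 0.01] t 3.75 op 0.105
[515.63790708 106.50051781 251.5       ] [-3.5400e+00 -3.8810e+01 -1.8300e+00  1.9000e-01  1.0000e-02 -1.0219e+02]
[496.58208988 103.07183512 270.75929214] [ -5.42 -38.4   -3.76 -21.34  26.68 -99.55]
[508.39243718 105.19685201 250.75929214] [ -4.26 -38.66  -1.76 -21.34  26.68 -99.55]
```

>>> apply_moves(targets=[[[-1, -0.3, -3, -2, 0, 0, -8], [-1, -0.6, -6, -4, 0, 0, -16], [-1, -1, -10, -4, 0, 0, -24], [-1, -1.3, -14, -4, 0, 0, -32], [-1, -1.7, -18, -4, 0, 0, -40], [-1, -2, -22, -4, 0, 0, -48], [-1, -2.3, -26, -4, 0, 0, -56], [-1, -2.6, -29, -4, 0, 0, -64]]], newtons=80)

```text
clock: 4.55
eef_pos: [520.3, 10.3, 271.6]
tcp_rot: [-3.141, 0.002, 1.089]
contact_force: [1.1, -0.3, -1.7]
opening: 0.097
```

Run:
```python
from plan import *
s=now()
print(s["qpos"].round(2))
for g in(goal(45,260,0),goal(45,230,30),goal(35,200,30)):print(g[0],rel(g,s))
```

```text
e 31.44 lat 33.14 z 260.13 tilt -0.01 yawerr -37.83 roll 0.11 | window end z 260.1
F along d -1.02 n 0.51 z -1.70 torque [-0.02 -0.02  0.01] t 4.55 op 0.097
[ 0.02  0.15  1.81 -0.    1.18 -1.07]
[510.71692904 105.61509411 271.5       ] [  8.    -5.27  -0.    -0.05   0.11 -37.83]
[491.66111184 102.18641142 290.75929214] [  6.81  -6.8   -1.93 -28.94  10.   -36.92]
[501.50306792 103.95725882 260.75929214] [  7.43  -6.01   1.07 -28.94  10.   -36.92]
```

Finish the turn, tilting as it goes, to the pose e=45, z=230.

>>> apply_moves(targets=[[[-1, 1.3, -1.2, -0.3, -4, 1, -6.5], [-1, 2.6, -2.3, -0.6, -9, 3, -13], [-1, 3.8, -3.5, -0.9, -14, 5, -19], [-1, 5, -4.6, -1.2, -19, 6.5, -25], [-1, 6, -5.7, -1.6, -24, 8.3, -31], [-1, 6.8, -6.8, -1.9, -28.9, 10, -36.9], [-1, 6.8, -6.8, -1.9, -28.9, 10, -36.9], [-1, 6.8, -6.8, -1.9, -28.9, 10, -36.9]]])

```text
clock: 5.35
eef_pos: [490.8, 101.9, 289.4]
tcp_rot: [2.622, -0.001, 1.747]
contact_force: [1.3, -0.4, -1.2]
opening: 0.096
```

Run:
```python
from plan import *
import cv2,pickle
s=now();f=r.grab_frame("wrist");pickle.dump((s,f),open("f4.pkl","wb"))
im=cv2.cvtColor(f["pixels"],cv2.COLOR_RGB2BGR)
cv2.imwrite("pics/w4.png",cv2.resize(im,None,fx=1.5,fy=1.5,interpolation=cv2.INTER_CUBIC))
print(s["qpos"].round(2))
print(rel(goal(30,200,30),s),rel(goal(30,175,30),s))
```

```text
e 46.16 lat -0.04 z 228.96 tilt 29.77 yawerr -0.14 roll -0.05 | window end z 323.8
F along d -1.24 n 0.61 z -1.17 torque [-0.12  0.33 -0.01] t 5.35 op 0.096
[ 0.21 -0.16  2.18 -0.03  0.6  -1.51]
[ 0.02 -0.04  3.27 -0.23  0.02 -0.12] [ 0.02 -1.28  5.44 -0.23  0.02 -0.12]
```

View pics/w4.png

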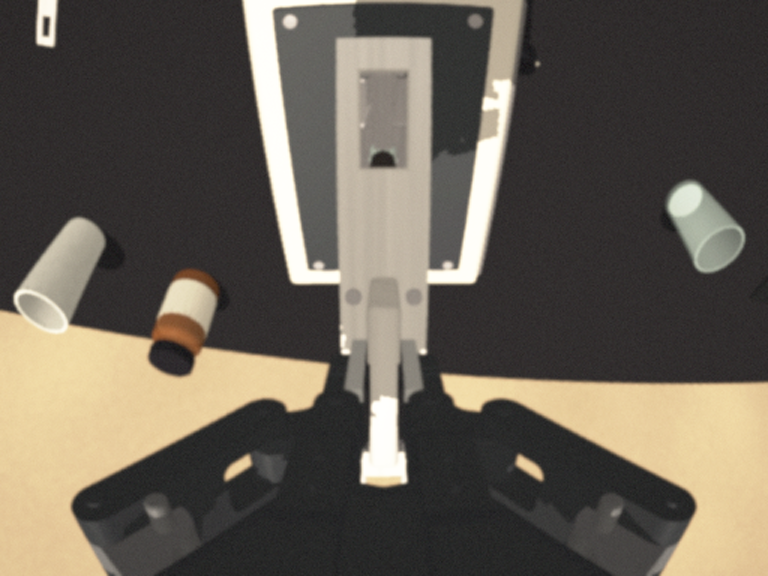

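Through the eye, the stopper at (383,158) sits centred in the slot (360–408), so lateral alignment is good. Next I'll come down near the head.

>>> apply_moves(targets=[[[-1, 0, -0.3, 1.5, -0.2, 0, 0], [-1, 0, -0.6, 3, -0.2, 0, 0], [-1, 0, -1, 4.5, -0.2, 0, 0], [-1, 0, -1.3, 5.4, -0.2, 0, 0], [-1, 0, -1.3, 5.4, -0.2, 0, 0], [-1, 0, -1.3, 5.4, -0.2, 0, 0]]])

```text
clock: 6.0
eef_pos: [507.4, 104.5, 236.7]
tcp_rot: [2.619, -0.001, 1.746]
contact_force: [-0.4, -0.6, -0.5]
opening: 0.097
```

Run:
```python
from plan import *
import cv2,pickle
from h import *
s=now();f=r.grab_frame("wrist");g=r.grab_frame("side");h=r.grab_frame("scene");pickle.dump((s,f,g,h),open("f5.pkl","wb"))
def crop(f,x0,y0,w,hh,W,H,gain=1):
    im=np.clip(cv2.cvtColor(f["pixels"],cv2.COLOR_RGB2BGR)[y0:y0+hh,x0:x0+w].astype(float)*gain,0,255).astype(np.uint8)
    return cv2.resize(im,(W,H),interpolation=cv2.INTER_CUBIC)
A=crop(f,211,10,90,120,450,600,1.5);B=crop(g,150,130,140,120,350,300,1.3);D=crop(h,225,140,105,90,350,300,1.3)
cv2.imwrite("pics/c5.png",np.hstack([A,np.vstack([B,D])]))
# predicted head outline in crop A
a=np.radians(C["yaw"]);d=np.array([np.cos(a),np.sin(a)]);n=np.array([-d[1],d[0]])
P=[np.r_[np.array(C["T"])+x*d+y*n,165] for x,y in((22,5),(22,-5),(-22,-5),(-22,5))]
print(((wproj(f,s,P)-[211,10])*5).round(0))
print("side head ends",((proj(g,P)-[150,130])*2.5).round())
```

```text
e 29.11 lat 0.25 z 175.93 tilt 29.97 yawerr -0.21 roll -0.05 | window end z 271.3
F along d 0.55 n 0.52 z -0.50 torque [-0.08  0.38 -0.03] t 6.0 op 0.097
[[171. 215.]
 [262. 215.]
 [258. 541.]
 [178. 541.]]
side head ends [[ 99. 164.]
 [ 95. 158.]
 [135. 143.]
 [139. 149.]]
```

View pics/c5.png

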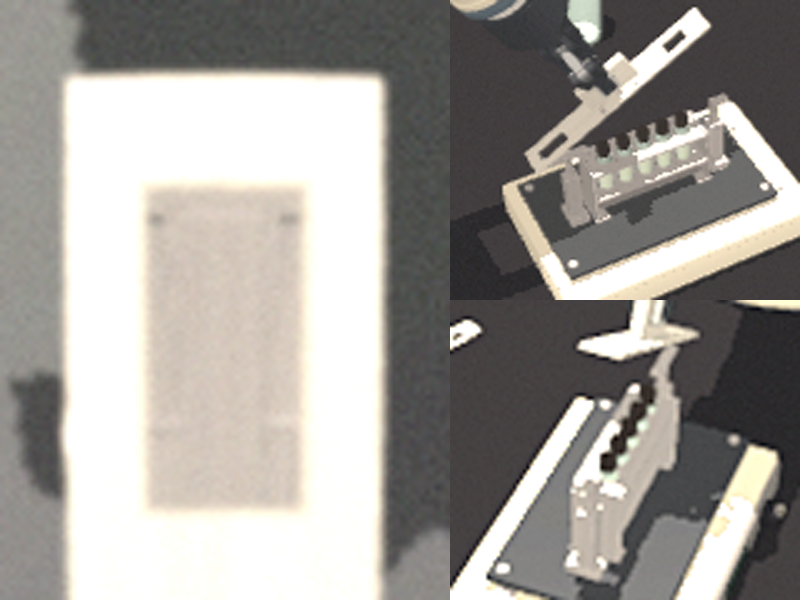

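The enlarged eye shows the head's outer end at crop y≈211, between x≈167 and 277. The prediction was 215 and 171–262, and the slot centre is at 225, so the stud model is good to within about 0.5 mm.

Run:
```python
from plan import *
s=now()
for g in(goal(27,166,30),goal(27,155.5,30),goal(8,155.5,30)):print(rel(g,s))
```

```text
e 28.92 lat 0.13 z 176.58 tilt 30.08 yawerr -0.18 roll -0.05 | window end z 272.3
F along d -0.85 n -0.26 z -1.48 torque [-0.1   0.36  0.04] t 6.15 op 0.097
[ 0.04 -0.36  1.03  0.08  0.03 -0.16]
[ 0.04 -0.89  1.94  0.08  0.03 -0.16]
[ 0.04  0.76  2.89  0.08  0.03 -0.16]
```

>>> apply_moves(targets=[[[-1, 0, -0.2, 0.5, 0, 0, 0], [-1, 0, -0.4, 1, 0, 0, 0], [-1, 0, -0.6, 1.4, 0, 0, 0], [-1, 0, -0.8, 1.75, 0, 0, 0], [-1, 0, -0.9, 1.95, 0, 0, 0], [-1, 0, -0.9, 1.95, 0, 0, 0], [-1, 0, -0.9, 1.95, 0, 0, 0]]])

```text
clock: 6.85
eef_pos: [509.5, 105.0, 216.1]
tcp_rot: [2.617, -0.001, 1.746]
contact_force: [-0.8, 0.1, -0.4]
opening: 0.096
```

Run:
```python
from plan import *
s=now()
for g in(goal(27,156,30),goal(10,156,30),goal(5,156,30)):print(rel(g,s))
```

```text
e 26.90 lat 0.11 z 155.19 tilt 30.08 yawerr -0.18 roll -0.05 | window end z 250.9
F along d 0.81 n -0.26 z -0.44 torque [-0.05  0.36 -0.01] t 6.85 op 0.096
[ 0.04  0.03 -0.06  0.08  0.03 -0.15]
[ 0.04  1.5   0.79  0.08  0.03 -0.15]
[ 0.04  1.94  1.04  0.08  0.03 -0.15]
```

No contact. Drawing it towards −x, to e≈10 first.

>>> apply_moves(targets=[[[-1, 0, 0.35, 0.15, 0, 0, 0], [-1, 0, 0.7, 0.33, 0, 0, 0], [-1, 0, 1.05, 0.53, 0, 0, 0], [-1, 0, 1.4, 0.73, 0, 0, 0], [-1, 0, 1.5, 0.79, 0, 0, 0], [-1, 0, 1.5, 0.79, 0, 0, 0]]])

```text
clock: 7.45
eef_pos: [526.3, 108.0, 216.7]
tcp_rot: [2.617, -0.001, 1.746]
contact_force: [-0.3, 0.9, -1.3]
opening: 0.099
```

Run:
```python
from plan import *
s=now()
for g in(goal(7,156,30),goal(4,156,30)):print(rel(g,s))
```

```text
e 9.79 lat 0.17 z 155.80 tilt 30.07 yawerr -0.18 roll -0.05 | window end z 251.5
F along d 0.17 n -0.96 z -1.29 torque [-0.07  0.41  0.  ] t 7.45 op 0.099
[ 0.05  0.25  0.13  0.07  0.03 -0.16]
[ 0.05  0.51  0.28  0.07  0.03 -0.16]
```

Now feel for the neck with 1 mm steps.

>>> apply_moves(targets=[[[-1, 0, 0.09, 0.05, 0, 0, 0], [-1, 0, 0.18, 0.1, 0, 0, 0], [-1, 0, 0.26, 0.15, 0, 0, 0], [-1, 0, 0.35, 0.2, 0, 0, 0], [-1, 0, 0.35, 0.2, 0, 0, 0]]])

```text
clock: 7.95
eef_pos: [530.4, 108.7, 216.7]
tcp_rot: [2.617, -0.001, 1.746]
contact_force: [0.6, -0.2, -1.0]
opening: 0.099
```

Run:
```python
from plan import *
s=now();print(rel(goal(4,156,30),s))
```

```text
e 5.60 lat 0.15 z 155.85 tilt 30.07 yawerr -0.18 roll -0.05 | window end z 251.6
F along d -0.51 n 0.33 z -1.03 torque [-0.04  0.33 -0.02] t 7.95 op 0.099
[ 0.04  0.15  0.08  0.07  0.03 -0.16]
```

>>> apply_moves(targets=[[[-1, 0, 0.05, 0.03, 0, 0, 0], [-1, 0, 0.1, 0.05, 0, 0, 0], [-1, 0, 0.14, 0.08, 0, 0, 0], [-1, 0, 0.14, 0.08, 0, 0, 0]]])

```text
clock: 8.35
eef_pos: [531.6, 108.9, 216.3]
tcp_rot: [2.618, -0.001, 1.746]
contact_force: [-2.1, 0.1, -1.5]
opening: 0.101
```

Run:
```python
from plan import *
s=now();print(rel(goal(2,156,30),s))
```

```text
e 4.53 lat 0.18 z 155.55 tilt 30.01 yawerr -0.18 roll -0.05 | window end z 251.1
F along d 2.02 n -0.48 z -1.52 torque [-0.16  0.86  0.  ] t 8.35 op 0.101
[ 0.05  0.24  0.09  0.01  0.03 -0.15]
```

Contact with the neck is felt: 2 N along +x, and torque up from 0.35 to 0.86 N·m. That is about 1.3 mm further than modelled, so I'll recalibrate with it. Now levelling with the eye kept within 1 mm of the neck.

```bash
echo '{"T":[456.4,95.3]}' > c.json
cat > lev.py <<'E'
from plan import *
import sys
def rows(tilts,z,m=0.9):
    s=now()
    for t in tilts:print(t,rel(goal(4+4*np.sin(np.radians(t))+m,z,t),s).tolist())
rows([float(x) for x in sys.argv[2:]],float(sys.argv[1]))
E
python3 lev.py 156.2 30 26 22 18 14 10
```

```text
e 5.85 lat 0.15 z 155.55 tilt 30.01 yawerr -0.18 roll -0.05 | window end z 251.1
F along d 2.02 n -0.48 z -1.52 torque [-0.16  0.86  0.  ] t 8.35 op 0.101
30.0 [0.04, -0.06, -0.11, 0.01, 0.03, -0.15]
26.0 [0.04, 0.02, 0.62, 4.01, 0.03, -0.16]
22.0 [0.04, 0.05, 1.34, 8.01, 0.02, -0.16]
18.0 [0.04, 0.02, 2.07, 12.01, 0.02, -0.16]
14.0 [0.04, -0.05, 2.79, 16.01, 0.01, -0.16]
10.0 [0.04, -0.17, 3.5, 20.01, 0.01, -0.16]
```

>>> apply_moves(targets=[[[-1, 0, -0.06, -0.1, 0, 0, 0], [-1, 0, 0.02, 0.62, 4, 0, 0], [-1, 0, 0.05, 1.34, 8, 0, 0], [-1, 0, 0.02, 2.07, 12, 0, 0], [-1, 0, -0.05, 2.79, 16, 0, 0], [-1, 0, -0.11, 3.15, 18, 0, 0], [-1, 0, -0.11, 3.15, 18, 0, 0]]])

```text
clock: 9.05
eef_pos: [546.6, 111.6, 188.0]
tcp_rot: [2.933, -0.001, 1.746]
contact_force: [-2.0, -0.3, -0.8]
opening: 0.094
```

```bash
python3 lev.py 156.5 12 10 8 6 5 4 3
```

```text
e 5.33 lat 0.17 z 155.73 tilt 11.93 yawerr -0.16 roll -0.05 | window end z 195.2
F along d 2.02 n -0.02 z -0.83 torque [-0.07  0.5  -0.02] t 9.05 op 0.094
12.0 [0.05, -0.03, -0.1, -0.07, -0.01, -0.16]
10.0 [0.05, 0.02, 0.26, 1.93, -0.02, -0.16]
8.0 [0.05, 0.06, 0.62, 3.93, -0.02, -0.16]
6.0 [0.05, 0.08, 0.98, 5.93, -0.02, -0.16]
5.0 [0.05, 0.09, 1.16, 6.93, -0.02, -0.16]
4.0 [0.05, 0.09, 1.34, 7.93, -0.03, -0.16]
3.0 [0.05, 0.09, 1.52, 8.93, -0.03, -0.16]
```

>>> apply_moves(targets=[[[-1, 0, -0.04, 0, 0, 0, 0], [-1, 0, 0, 0.26, 2, 0, 0], [-1, 0, 0.03, 0.62, 4, 0, 0], [-1, 0, 0.05, 0.98, 6, 0, 0], [-1, 0, 0.06, 1.16, 7, 0, 0], [-1, 0, 0.06, 1.16, 7, 0, 0]]])

```text
clock: 9.65
eef_pos: [549.9, 112.2, 177.1]
tcp_rot: [3.054, -0.001, 1.746]
contact_force: [-1.0, -0.9, 3.9]
opening: 0.096
```

```bash
python3 lev.py 156.8 5 3 2 1 0
python3 - <<'E'
from plan import *
import cv2,pickle
f=r.grab_frame("side");h=r.grab_frame("scene");w=r.grab_frame("wrist")
def crop(f,x0,y0,w,hh,W,H,gain=1.):
    im=np.clip(cv2.cvtColor(f["pixels"],cv2.COLOR_RGB2BGR)[y0:y0+hh,x0:x0+w].astype(float)*gain,0,255).astype(np.uint8)
    return cv2.resize(im,(W,H),interpolation=cv2.INTER_CUBIC)
cv2.imwrite("pics/c6.png",np.vstack([np.hstack([crop(f,165,150,110,82,400,300,.8),crop(h,235,135,110,82,400,300,.8)]),np.hstack([crop(f,240,150,55,41,400,300,.8),crop(w,206,10,100,75,400,300,.8)])]))
E
```

```text
e 5.20 lat 0.18 z 156.77 tilt 5.00 yawerr -0.16 roll -0.05 | window end z 173.4
F along d 1.18 n 0.71 z 3.95 torque [-0.09  0.51 -0.01] t 9.65 op 0.096
5.0 [0.05, -0.0, -0.0, -0.0, -0.03, -0.16]
3.0 [0.05, 0.04, 0.35, 2.0, -0.04, -0.16]
2.0 [0.05, 0.06, 0.53, 3.0, -0.04, -0.16]
1.0 [0.05, 0.08, 0.71, 4.0, -0.04, -0.16]
0.0 [0.05, 0.09, 0.89, 5.0, -0.04, -0.16]
```

View pics/c6.png

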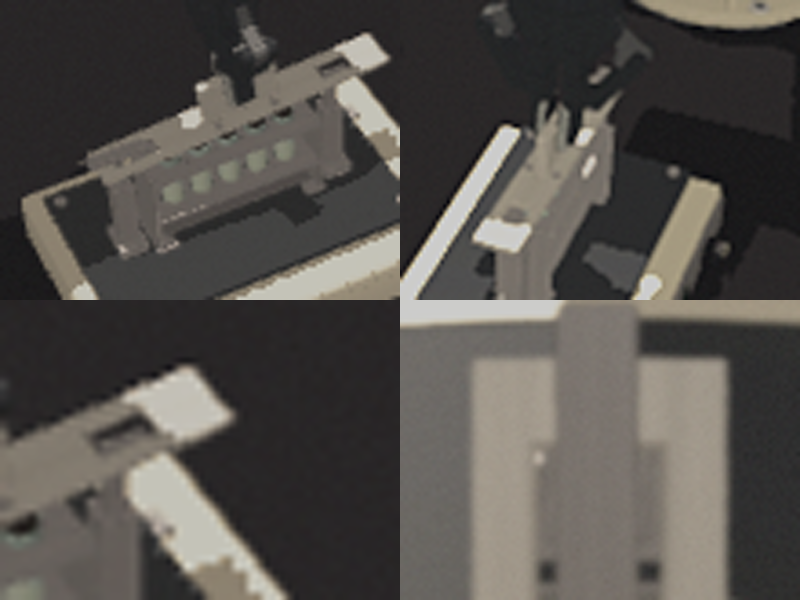

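The bottom-right crop shows the T-head (557–638) centred over the eye (538–662) and over the bar's tip, so the bar is hooked. The window hovers above the hook stud. Continuing down slowly by feel.

>>> apply_moves(targets=[[[-1, 0, 0.02, 0.17, 1, 0, 0], [-1, 0, 0.04, 0.35, 2, 0, 0], [-1, 0, 0.06, 0.53, 3, 0, 0], [-1, 0, 0.06, 0.53, 3, 0, 0]]])

```text
clock: 10.2
eef_pos: [551.0, 112.4, 171.6]
tcp_rot: [3.108, -0.001, 1.746]
contact_force: [-1.5, 0.5, 4.5]
opening: 0.093
```

```bash
python3 lev.py 156.8 2 1 0 -0.5
```

```text
e 5.05 lat 0.13 z 156.68 tilt 1.95 yawerr -0.16 roll -0.05 | window end z 163.2
F along d 1.42 n -0.79 z 4.53 torque [-0.09  0.68 -0.  ] t 10.2 op 0.093
2.0 [0.04, 0.0, -0.02, -0.05, -0.04, -0.16]
1.0 [0.04, 0.03, 0.16, 0.95, -0.05, -0.16]
0.0 [0.04, 0.05, 0.33, 1.95, -0.05, -0.16]
-0.5 [0.04, 0.06, 0.42, 2.45, -0.05, -0.16]
```

>>> apply_moves(targets=[[[-1, 0, 0.02, 0.16, 1, 0, 0], [-1, 0, 0.05, 0.33, 1.95, 0, 0], [-1, 0, 0.05, 0.33, 1.95, 0, 0], [-1, 0, 0.05, 0.33, 1.95, 0, 0]]])

```text
clock: 10.6
eef_pos: [551.3, 112.4, 168.1]
tcp_rot: [-3.14, -0.001, 1.746]
contact_force: [-3.8, -0.2, 6.7]
opening: 0.096
```

```bash
python3 lev.py 156.5 0 -0.5; python3 -c "
from plan import *
s=r.sense()
for e in(5,8,12,16,18):print(e,rel(goal(e,156.5,0),s))"
```

```text
e 5.14 lat 0.16 z 156.78 tilt -0.08 yawerr -0.16 roll -0.05 | window end z 156.5
F along d 3.75 n -0.48 z 6.68 torque [-0.06  0.49  0.04] t 10.6 op 0.096
0.0 [0.04, 0.02, 0.01, -0.08, -0.05, -0.16]
-0.5 [0.04, 0.04, 0.1, 0.42, -0.05, -0.16]
5 [ 0.04  0.01  0.01 -0.08 -0.05 -0.16]
8 [ 0.04 -0.29  0.01 -0.08 -0.05 -0.16]
12 [ 0.04 -0.69  0.02 -0.08 -0.05 -0.16]
16 [ 0.04 -1.09  0.02 -0.08 -0.05 -0.16]
18 [ 0.04 -1.29  0.02 -0.08 -0.05 -0.16]
```

Level, with z force 6.7 N as the springs predict. Now the slide towards +x.

>>> apply_moves(targets=[[[-1, 0, -0.15, 0, 0, 0, 0], [-1, 0, -0.3, 0, 0, 0, 0], [-1, 0, -0.45, 0, 0, 0, 0], [-1, 0, -0.6, 0, 0, 0, 0], [-1, 0, -0.6, 0, 0, 0, 0]]])

```text
clock: 11.1
eef_pos: [547.4, 111.8, 168.9]
tcp_rot: [3.139, -0.001, 1.746]
contact_force: [3.5, 0.5, 5.8]
opening: 0.095
```

```bash
python3 -c "
from plan import *
s=now()
for e in(16,18):print(e,rel(goal(e,156.5,0),s))"
```

```text
e 9.11 lat 0.13 z 157.19 tilt 0.14 yawerr -0.15 roll -0.05 | window end z 157.7
F along d -3.50 n 0.16 z 5.79 torque [ 0.07 -0.44 -0.  ] t 11.1 op 0.095
16 [ 0.04 -0.69  0.09  0.14 -0.05 -0.15]
18 [ 0.04 -0.89  0.09  0.14 -0.05 -0.15]
```

>>> apply_moves(targets=[[[-1, 0, -0.2, 0.04, 0, 0, 0], [-1, 0, -0.35, 0.04, 0, 0, 0], [-1, 0, -0.5, 0.04, 0, 0, 0], [-1, 0, -0.5, 0.04, 0, 0, 0]]])

```text
clock: 11.5
eef_pos: [544.2, 111.2, 169.2]
tcp_rot: [3.136, -0.001, 1.746]
contact_force: [1.9, 0.4, 4.8]
opening: 0.098
```

```bash
python3 -c "
from plan import *
s=now()
for e in(16,18):print(e,rel(goal(e,156.5,0),s))"
```

```text
e 12.32 lat 0.10 z 157.14 tilt 0.33 yawerr -0.15 roll -0.05 | window end z 158.2
F along d -1.99 n -0.08 z 4.84 torque [ 0.04 -0.25 -0.05] t 11.5 op 0.098
16 [ 0.04 -0.36  0.12  0.33 -0.05 -0.15]
18 [ 0.04 -0.56  0.12  0.33 -0.05 -0.15]
```

>>> apply_moves(targets=[[[-1, 0, -0.15, 0.1, 0.3, 0, 0], [-1, 0, -0.3, 0.12, 0.4, 0, 0], [-1, 0, -0.45, 0.12, 0.4, 0, 0], [-1, 0, -0.45, 0.12, 0.4, 0, 0]]])

```text
clock: 11.9
eef_pos: [541.8, 110.8, 168.8]
tcp_rot: [3.139, -0.001, 1.746]
contact_force: [1.6, -0.1, 5.4]
opening: 0.098
```

```bash
python3 -c "
from plan import *
s=now()
for e in(18,19):print(e,rel(goal(e,156.5,0),s))"
```

```text
e 14.79 lat 0.10 z 157.03 tilt 0.16 yawerr -0.15 roll -0.06 | window end z 157.6
F along d -1.60 n 0.39 z 5.37 torque [ 0.07 -0.48  0.  ] t 11.9 op 0.098
18 [ 0.04 -0.32  0.08  0.16 -0.06 -0.15]
19 [ 0.04 -0.42  0.08  0.16 -0.06 -0.15]
```

>>> apply_moves(targets=[[[-1, 0, -0.15, 0.06, 0.2, 0, 0], [-1, 0, -0.3, 0.06, 0.2, 0, 0], [-1, 0, -0.4, 0.06, 0.2, 0, 0], [-1, 0, -0.4, 0.06, 0.2, 0, 0], [-1, 0, -0.4, 0.06, 0.2, 0, 0]]])

```text
clock: 12.4
eef_pos: [539.8, 110.5, 169.0]
tcp_rot: [3.139, -0.001, 1.746]
contact_force: [2.0, -0.7, 6.6]
opening: 0.099
```

```bash
python3 -c "
from plan import *
s=now()
for e in(18,19):print(e,rel(goal(e,156.5,0),s))"
```

```text
e 16.76 lat 0.08 z 157.15 tilt 0.17 yawerr -0.15 roll -0.06 | window end z 157.7
F along d -1.83 n 1.08 z 6.59 torque [ 0.06 -0.41  0.01] t 12.4 op 0.099
18 [ 0.04 -0.12  0.1   0.17 -0.06 -0.15]
19 [ 0.04 -0.22  0.09  0.17 -0.06 -0.15]
```

>>> apply_moves(targets=[[[-1, 0, -0.15, 0.06, 0.2, 0, 0], [-1, 0, -0.25, 0.06, 0.2, 0, 0], [-1, 0, -0.35, 0.06, 0.2, 0, 0], [-1, 0, -0.35, 0.06, 0.2, 0, 0], [-1, 0, -0.35, 0.06, 0.2, 0, 0]]])

```text
clock: 12.9
eef_pos: [538.4, 110.2, 169.1]
tcp_rot: [3.138, -0.001, 1.746]
contact_force: [2.7, 1.4, 5.3]
opening: 0.097
```

```bash
python3 -c "
from plan import *
s=now()
for e in(18,19):print(e,rel(goal(e,156.5,0),s))"
```

```text
e 18.23 lat 0.03 z 157.28 tilt 0.19 yawerr -0.15 roll -0.06 | window end z 157.9
F along d -2.93 n -0.87 z 5.30 torque [ 0.08 -0.44 -0.01] t 12.9 op 0.097
18 [ 0.03  0.03  0.11  0.19 -0.06 -0.15]
19 [ 0.03 -0.07  0.11  0.19 -0.06 -0.15]
```

>>> apply_moves(targets=[[[-1, 0, -0.15, 0.05, 0.2, 0, 0], [-1, 0, -0.35, 0.05, 0.2, 0, 0], [-1, 0, -0.4, 0.05, 0.2, 0, 0], [-1, 0, -0.4, 0.05, 0.2, 0, 0]]])

```text
clock: 13.3
eef_pos: [538.2, 110.2, 169.7]
tcp_rot: [3.134, -0.001, 1.746]
contact_force: [10.8, 1.5, 1.0]
opening: 0.096
```

```bash
python3 -c "
from plan import *
s=now()"
```

```text
e 18.36 lat 0.04 z 157.48 tilt 0.42 yawerr -0.15 roll -0.07 | window end z 158.9
F along d -10.90 n 0.45 z 0.99 torque [ 0.18 -1.34 -0.04] t 13.3 op 0.096
```

The stop is felt: 10.9 N with no further travel after 13.2 mm. Ease off and let the springs lift the bar to the heads.

>>> apply_moves(targets=[[[-1, 0, 0.03, 0, 0.2, 0, 0], [-1, 0, 0.03, -0.1, 0.4, 0, 0], [-1, 0, 0.03, -0.2, 0.4, 0, 0], [-1, 0, 0.03, -0.25, 0.4, 0, 0], [-1, 0, 0.03, -0.25, 0.4, 0, 0]]])

```text
clock: 13.8
eef_pos: [539.0, 110.3, 171.4]
tcp_rot: [3.14, -0.001, 1.746]
contact_force: [6.7, 1.6, -7.8]
opening: 0.095
```

Run:
```python
from plan import *
import cv2
s=now()
f=r.grab_frame("side");h=r.grab_frame("scene");w=r.grab_frame("wrist")
def crop(f,x0,y0,w,hh,W,H,gain=1.):
    im=np.clip(cv2.cvtColor(f["pixels"],cv2.COLOR_RGB2BGR)[y0:y0+hh,x0:x0+w].astype(float)*gain,0,255).astype(np.uint8)
    return cv2.resize(im,(W,H),interpolation=cv2.INTER_CUBIC)
cv2.imwrite("pics/c7.png",np.vstack([np.hstack([crop(f,165,150,110,82,400,300,.8),crop(h,235,135,110,82,400,300,.8)]),np.hstack([crop(f,230,150,55,41,400,300,.8),crop(w,206,10,100,75,400,300,.8)])]))
```

```text
e 17.63 lat 0.05 z 159.73 tilt 0.07 yawerr -0.15 roll -0.06 | window end z 160.0
F along d -6.93 n -0.39 z -7.78 torque [ 0.25 -1.13  0.05] t 13.8 op 0.095
```

The bar top is at 159.7–160.0 and pulling against the heads (−7.8 N), so it is retained. Relax, then open.

>>> apply_moves(targets=[[[-1, 0, 0, 0.1, 0, 0, 0], [-1, 0, 0, 0.1, 0, 0, 0], [-0.5, 0, 0, 0.1, 0, 0, 0], [0, 0, 0, 0.1, 0, 0, 0], [0, 0, 0, 0.1, 0, 0, 0], [0, 0, 0, 0.1, 0, 0, 0]]])

```text
clock: 14.55
eef_pos: [538.7, 110.3, 170.2]
tcp_rot: [3.141, -0.001, 1.746]
contact_force: [0.9, 0.7, 0.0]
opening: 0.5
```

>>> apply_moves(targets=[[[0, 0, 0, -1, 0, 0, 0], [0, 0, 0, -3, 0, 0, 0], [0, 0, 0, -6, 0, 0, 0], [0, 0, 0, -10, 0, 0, 0], [0, 0, 0, -14, 0, 0, 0], [0, 0, 0, -14, 0, 0, 0]]])

```text
clock: 15.15
eef_pos: [541.3, 110.6, 316.8]
tcp_rot: [3.131, -0.001, 1.746]
contact_force: [0.8, 0.7, 0.6]
opening: 0.497
```

Run:
```python
from plan import *
import cv2
s=now();print(s["eef_pos"])
f=r.grab_frame("side");h=r.grab_frame("scene");w=r.grab_frame("wrist")
def crop(f,x0,y0,w,hh,W,H,gain=1.):
    im=np.clip(cv2.cvtColor(f["pixels"],cv2.COLOR_RGB2BGR)[y0:y0+hh,x0:x0+w].astype(float)*gain,0,255).astype(np.uint8)
    return cv2.resize(im,(W,H),interpolation=cv2.INTER_CUBIC)
cv2.imwrite("pics/c8.png",np.hstack([crop(w,170,40,170,255,400,600,.8),np.vstack([crop(f,165,150,110,82,400,300,.8),crop(h,235,135,110,82,400,300,.8)])]))
```

```text
e 15.18 lat 0.17 z 304.23 tilt 0.59 yawerr -0.15 roll -0.08 | window end z 306.2
F along d -0.95 n -0.56 z 0.56 torque [ 0.01 -0.02  0.  ] t 15.15 op 0.497
[541.32313237 110.62795135 316.77958139]
```

View pics/c8.png

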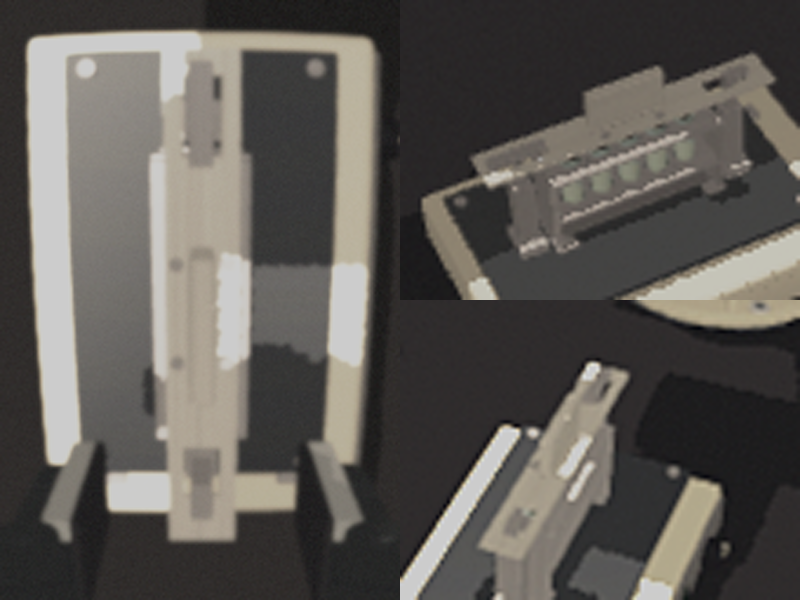

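The T-head spans past both ends of the eye (58–165), and the hook is in the window at (200,480). I'll check the hook end numerically with an intensity profile against predictions.

Run:
```python
from plan import *
from h import *
import cv2
s=r.sense();w=r.grab_frame("wrist")
a=np.radians(C["yaw"]);d=np.array([np.cos(a),np.sin(a)]);n=np.array([-d[1],d[0]])
g=cv2.cvtColor(w["pixels"],cv2.COLOR_RGB2GRAY).astype(np.float32)
def prof(x0,x1,y,z=160):
    xs=np.arange(x0,x1,1.5);P=np.array([np.r_[np.array(C["T"])+x*d+y*n,z] for x in xs]);u=wproj(w,s,P).astype(np.float32)
    v=cv2.remap(g,u[:,0:1],u[:,1:2],cv2.INTER_LINEAR).ravel()
    return " ".join(f"{x:.0f}:{q:.0f}" for x,q in zip(xs,v))
print(s["eef_pos"])
for y in(0,-2.5,2.5,-6.6,6.6,-11):print("hook end lat",y,prof(-205,-145,y))
for y in(-7,7):print("T end lat",y,prof(-30,40,y))
```

```text
[538.33773997 110.05755427 310.26143564]
hook end lat 0 -205:56 -204:56 -202:58 -200:71 -199:109 -198:158 -196:190 -194:198 -193:203 -192:201 -190:201 -188:200 -187:193 -186:179 -184:167 -182:164 -181:162 -180:162 -178:163 -176:162 -175:163 -174:163 -172:164 -170:162 -169:160 -168:156 -166:148 -164:142 -163:141 -162:140 -160:143 -158:141 -157:141 -156:142 -154:141 -152:151 -151:160 -150:165 -148:173 -146:191
hook end lat -2.5 -205:56 -204:57 -202:58 -200:72 -199:111 -198:161 -196:193 -194:203 -193:205 -192:205 -190:205 -188:206 -187:197 -186:184 -184:171 -182:165 -181:165 -180:165 -178:164 -176:163 -175:164 -174:166 -172:165 -170:163 -169:165 -168:159 -166:149 -164:144 -163:142 -162:139 -160:141 -158:141 -157:142 -156:140 -154:144 -152:149 -151:158 -150:165 -148:177 -146:196
hook end lat 2.5 -205:57 -204:58 -202:59 -200:71 -199:110 -198:157 -196:188 -194:199 -193:201 -192:203 -190:203 -188:201 -187:195 -186:181 -184:168 -182:164 -181:164 -180:166 -178:163 -176:162 -175:162 -174:161 -172:162 -170:165 -169:161 -168:159 -166:150 -164:143 -163:142 -162:141 -160:138 -158:140 -157:140 -156
[... 1168 characters left out ...]
7 -146:207
T end lat -7 -30:213 -28:214 -27:213 -26:212 -24:214 -22:214 -21:212 -20:213 -18:209 -16:191 -15:163 -14:149 -12:118 -10:113 -9:150 -8:166 -6:162 -4:165 -3:165 -2:166 0:168 2:171 3:172 4:174 6:171 8:146 9:107 10:95 12:92 14:91 15:95 16:119 18:177 20:212 21:218 22:218 24:219 26:219 27:220 28:219 30:223 32:223 33:222 34:215 36:170 38:81 39:41
T end lat 7 -30:213 -28:213 -27:213 -26:212 -24:214 -22:214 -21:213 -20:214 -18:212 -16:199 -15:195 -14:224 -12:204 -10:175 -9:193 -8:212 -6:208 -4:198 -3:195 -2:197 0:194 2:197 3:198 4:200 6:197 8:191 9:195 10:225 12:236 14:238 15:238 16:241 18:251 20:255 21:255 22:255 24:253 26:252 27:254 28:254 30:255 32:255 33:255 34:255 36:240 38:135 39:64
```

```bash
python3 -c "
from rig import r
print(r.sense()['contact_force'],r.sense()['clock']);r.sign_off()"
```

```text
[-0.23058707  0.42968409 -0.05348088] 15.35
the job is handed in; nothing more can be done
```

The hold-down bar is fitted and the job is handed in at 15.35 s of the 64 s allowed.

I picked the 228 mm bar, tilted it 30°, and hooked its eye under the T-head. I felt the neck at about 2 N, then levelled the bar against the springs at about 6.7 N. It slid 13.2 mm until the window met the hook shank at about 11 N. Then I eased off, let go and moved clear.

**Held by both heads:** before release, the bar's top stood at 159.7–160.0 mm at both ends, and a light upward pull met resistance. The last wrist picture puts the bar's hook-end tip at −198.5 mm from the T-stud, against −199 when home. The hook's lip lies over the bar, and the T-head spans both ends of the eye.

**Bystanders:** the beaker, bottle and tumbler were not touched by any planned path. I did not measure their positions again at the end.

**Disagreements:**
- The stud was felt about 1.3 mm from where the camera put it; I used the felt position.
- The stopper spacing read about 4% short.
- In the last picture, the T-end tip read about 36 mm instead of 29, probably because the bright housing behind it blurs that edge.

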